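# Slide a blank along the rail into the drilling jig's corner

### The job

Load the drilling jig with the solid spacer blank, the one without a hole. Push the blank flat against the long rail with closed fingertips, slide it along the rail into the corner pocket until it is fully home against both the end stop and the rail, then take the hand away. Only push it along the bed: do not pick it up, and leave the drilled spacer and the other things where they are.

Things in the scene. Friction and masses are not known exactly. Their poses are not given: they have to be found in the camera images.
- jig: Drilling jig, fixed to the bench. Dark steel bed 120 (its x) x 260 (its y) x 12 mm thick, open on the near side; origin at the centre of its underside, z up. On the bed stand three bright steel bars: the long rail on the far edge (point rail_mid), the end stop across the -y end (point stop_mid) and a short lip (point lip_nose). Rail, stop and lip form the corner pocket.
- rail_mid (a point): Middle of the rail's working face at its top edge: jig frame 45, 0, 26 mm. The face is the plane jig x = +45 mm, looks to jig -x and runs the whole 260 mm along jig y; the rail is 15 mm wide and 14 mm high above the bed. Axes as the jig's.
- stop_mid (a point): Middle of the end stop's working face at its top edge: jig frame 25, -115, 26 mm. The face is the plane jig y = -115 mm, looks to jig +y and spans jig x = -14 to +45 mm; the stop is 14 mm high above the bed. Axes as the jig's.
- lip_nose (a point): Tip of the lip's round nose at its top: jig frame -2.5, -85.5, 24 mm. The lip is 15 mm wide (jig x -10 to +5 mm), 12 mm high above the bed, and reaches from here to the stop. Between lip and rail the pocket is 40 mm wide, 4 mm wider than the blank; it is entered along the rail, moving to jig -y. Axes as the jig's.
- pocket (a point): Point on the bed where the blank's origin is when fully home: jig frame 27, -93, 12 mm (18 mm from the rail face, 22 mm from the stop face). The blank's long side then lies along the rail and half of its length sticks out of the pocket. Axes as the jig's.
- blank: The solid spacer blank: loose plain steel block without a hole, 36 (its x) x 44 (its y) x 16 mm high, about 0.2 kg; origin at the centre of its underside. It starts flat on the bed, its centre 60 to 82 mm from the rail face, long side along the rail within about 0.2 rad. It and the drilled spacer lie in a row along the rail, about 110 mm apart, in either order.
- drilled: The drilled spacer, to be left alone: same size and steel as the blank but with a 16 mm hole through it from top to bottom; origin at the centre of its underside, lying flat on the jig bed.
- nut_3: Loose rusty hexagon nut, 30 x 34 x 24 mm high, on the bench just beyond the stop end of the jig; origin at the centre of its underside. To be left alone.
- soapstone: Loose white marking stick, 12 x 85 (its y) x 9 mm, on the bench in front of the jig; origin at the centre of its underside. To be left alone.
- bolt_m16: Loose rusty bolt standing on its head, 24 x 27 x 65 mm high, on the bench behind the jig; origin at the centre of its underside. To be left alone.
- scriber_tin: Loose yellow tin of scribers, 69 mm across, 128 mm high, on the bench at the left, between the press and the drawer cabinet; origin at the centre of its underside. To be left alone. The blue lever press beside it is fixed and tall (about 0.4 m; x 0.37 to 0.58, y 0.20 to 0.33 m, its lever reaching further left): go round it in front of the bench.
Mind the look-alikes: they are no part of the job. What is shaped like the blank but yellow is not meant.

How it is judged:
By the outcome, as a careful person would: the job done as asked, in the order asked, and still so for the second after the job is handed in, with the robot touching nothing.
It also fails if it takes over 48 s, if anything falls off the work surface, if the arm or the gripper's body presses on something with over 40 N, if the wrist force passes 120 N, or if a joint passes its speed limit or range.

### The arm

A 6-joint arm with a two-finger parallel gripper is mounted at the origin on a cart in front of the work surface, level with it; the furniture and walls round the work are solid. World frame = base frame: x ahead of the robot, y to its left, z up, the work surface at z = 0. Lengths are in mm, angles in degrees, forces in N, time in s.
With the tool pointing down it reaches from about 350 to 850 mm from the base axis. Payload 8.1 kg.
Tool frame: the origin (TCP) lies at the very end of the fingers, on their centre line; the grasp point (between the pads) lies 19 mm behind it (pinch_z is the z of the grasp point in the tool frame, in mm); z points along the fingers, y is the direction in which the jaws open and shut (so a half turn about z gives the same grasp; the last joint's range is limited). The gripper opens to 85 mm and grips with 20 to 120 N. Pads are 22 mm wide; open, the fingers measure 114 mm over their backs; the gripper's body (76 mm by 85 mm) begins 54 mm behind the grasp point. The pads swing forward as they close: fully open they stand 13 mm farther back than shut.
Start: joints at [64.091, 7.471, 85.268, -0, 87.261, -4.893], TCP at [215.157, 560.101, 231.292] pointing down, gripper open.
Joint ranges: [-169.43, 169.43], [-51.17, 129.36], [1.28, 143.12], [-76.62, 256.62], [0, 156.53], [-152.29, 152.29]. Speed limits (degrees/s): [136.94, 136.94, 159.86, 180, 180, 180].

### API

Orientations are given as [roll, pitch, yaw] about the fixed x, y, z axes, in that order (R = Rz(yaw) Ry(pitch) Rx(roll)).
In Python, from bench import * gives the robot as it stands.
- The arm moves only by the shell command python3 -m creep 'ROWS' [FORCE]. ROWS is a JSON object of lists of equal length, an entry for each row: "translation": the shift along the tool's x, y, z in mm, a list of three; "rotation": the turn, a rotation vector about the tool's x, y, z in rad, a list of three; "claw": the finger opening in mm, from 0 to 85.4. In form: {"translation": [[dx, dy, dz], ...], "rotation": [[ax, ay, az], ...], "claw": [claw, ...]}. A call has 1 to 10 rows; each row shifts and turns the commanded pose from where the row before left it, along the tool's axes as they then stand; what a row does not reach is not made up. A row lasts 1/10 s, in which the tool goes at most 50 mm and 8.59 degrees, less where a joint would pass 70% of its speed; a pose out of reach is approached as far as the arm can. A call is refused whole if a number of a shift passes 50 or a number of a turn 0.15, either way. A call with a gripper value outside its range is refused whole. The fingers move at their own pace and stop on an object; FORCE is the grip in N (left out, the last holds). Time passes only in rows, so rows that do not move let the fingers close. It gives the time, the measured TCP pose, the force and the opening at its end, in the units of the state.
- sense(): the state, without advancing time (a new reading comes with each control period).
- snapshot(name): name is "scene" or "top"; returns a dict with "frame" (384x512x3 uint8, red, green, blue), "intrinsics" (3x3 intrinsics, pixels), "dist" ([k1, k2, p1, p2, k3] as OpenCV has them; the pictures are not rectified), "extrinsics" (4x4, takes a point from camera to world coordinates). Camera axes: x right, y up, looking along -z (the intrinsics and any distortion apply to the point x, -y, -z); pixel columns grow to the right and rows downward; lengths in mm; the calibration is good to about 2 mm. A picture is of the moment at which its call begins. There is no depth.
- hand_in(): hands the job in, once; it reports no verdict.
The state is a dict: "time": time; "joint_pos": joint angles; "qd": joint speeds; "joint_efforts": joint torques, N m; "tool_pos": TCP position; "tcp_rot": TCP orientation; "ft_force": force on the tool from outside, world axes, zero at the start; "wrist_torque": the same for the moment, N m; "finger_gap": finger opening in mm.
Only numpy, scipy, OpenCV 4.12 (cv2) and the standard library are available. Lean on these libraries where they do the work, as an engineer would, in place of code of your own. Each camera call takes 0.05 s, during which the arm holds its last target.

## Working session

There is one attempt and no reset: what is moved stays moved. The work goes in short steps, Python scripts to look and compute and a shell command to move; the robot and the scene stay as the last step left them, time stands still between calls to the robot, and variables do not carry over. Pictures are saved under pics/ and viewed, and the job is handed in when it is done.

```bash
ls; mkdir -p pics; python3 - <<'E'
from bench import *
import cv2,json
s=sense();print(s)
for n in("scene","top"):
    d=snapshot(n);cv2.imwrite(f"pics/{n}0.png",d["frame"][:,:,::-1]);print(n,d["intrinsics"],d["dist"],d["extrinsics"])
    import numpy as np
    np.savez(f"{n}0.npz",**d)
E
```

```text
pics
{'time': 0.0, 'joint_pos': array([ 6.40915119e+01,  7.51618182e+00,  8.53288258e+01, -2.50586965e-04,
        8.72619869e+01, -4.89341761e+00]), 'qd': array([-0.02620436,  0.10498002, -0.06464811, -0.0090446 ,  0.01911581,
        0.07106655]), 'joint_efforts': array([-9.24785854e-05, -5.69379759e+01, -5.00567651e+01, -1.31884908e-04,
        1.43278419e-02,  3.90323805e-05]), 'tool_pos': array([214.91111658, 559.60139757, 230.23758949]), 'tcp_rot': array([-1.79893374e+02, -8.87752414e-03,  1.58984933e+02]), 'ft_force': array([ 0.03374153, -0.5221965 , -0.75275166]), 'wrist_torque': array([ 0.00547506, -0.00431054,  0.01649197]), 'finger_gap': 85.48388681804259}
scene [[356.59307985   0.         247.47336908]
 [  0.         356.59307985 186.86747803]
 [  0.           0.           1.        ]] [-0.04786322  0.          0.          0.          0.        ] [[ 6.49589202e-01 -6.51786484e-01  3.91418252e-01  9.64900104e+02]
 [ 7.60146348e-01  5.46940183e-01 -3.50761979e-01 -2.06557998e+02]
 [ 1.45395461e-02  5.25386349e-01  8.50739552e-01  9.38855785e+02]
 [ 0.00000000e+00  0.00000000e+00  0.00000000e+00  1.00000000e+00]]
top [[453.36016097   0.         265.99954965]
 [  0.         453.36016097 191.44642019]
 [  0.           0.           1.        ]] [-0.04108264  0.          0.          0.          0.        ] [[ 7.87708300e-03  9.91864438e-01 -1.27054669e-01  3.68905655e+02]
 [-9.99950920e-01  7.04956387e-03 -6.96144970e-03  1.44226384e+02]
 [-6.00913439e-03  1.27103269e-01  9.91871287e-01  1.48147089e+03]
 [ 0.00000000e+00  0.00000000e+00  0.00000000e+00  1.00000000e+00]]
```

View pics/scene0.png

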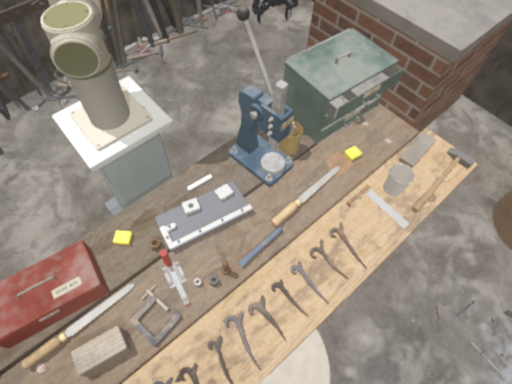

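View pics/top0.png

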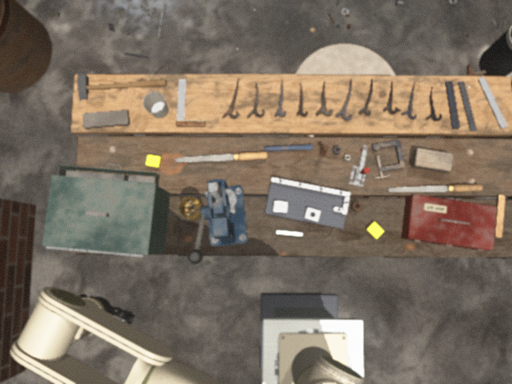

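The top view shows the jig around (308,202), with the rail on its upper edge and two bright blocks at about (282,209) and (313,214). Yellow decoys are at (153,161) and (375,230). Next I'll crop in close.

```bash
python3 - <<'E'
import numpy as np,cv2
t=np.load("top0.npz")["frame"][:,:,::-1];s=np.load("scene0.npz")["frame"][:,:,::-1]
a=cv2.resize(t[165:245,255:365],None,fx=7,fy=7,interpolation=cv2.INTER_CUBIC)
b=cv2.resize(s[165:255,140:260],None,fx=6.5,fy=6.5,interpolation=cv2.INTER_CUBIC)
cv2.imwrite("pics/ct.png",a);cv2.imwrite("pics/cs.png",b)
E
```

```text
(no output)
```

View pics/ct.png

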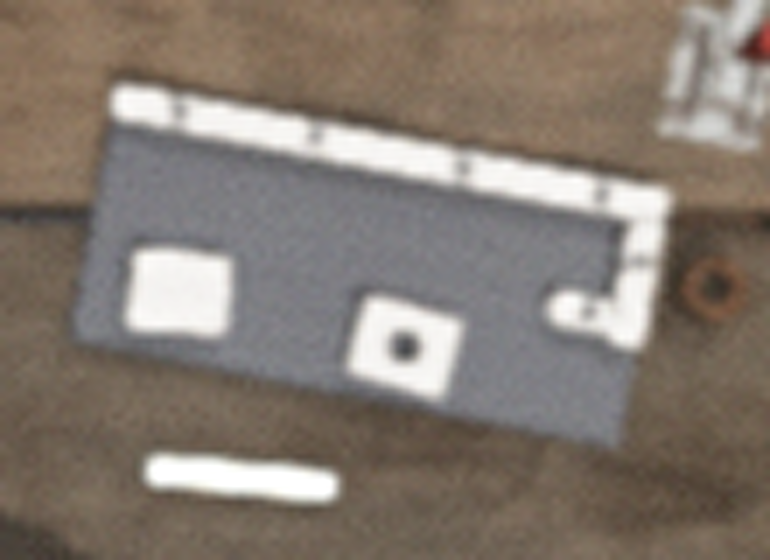

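View pics/cs.png

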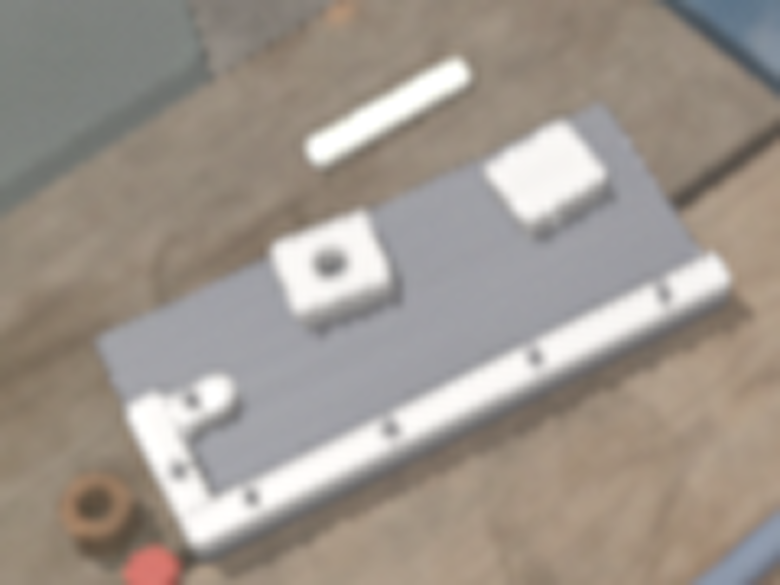

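Candidates for the blank are the plain block at top (281,207), the drilled block at (313,214), and the yellow blocks at (153,161) and (375,230). The plain steel block at (281,207), scene (224,190), has no hole in either crop, so I choose that one. The holed block sits between it and the stop. Now I'll measure positions.

```bash
cat > h.py <<'E'
import numpy as np,cv2
def ray(d,px,z):
    K,D,E=d["intrinsics"],d["dist"],d["extrinsics"]
    u=cv2.undistortPoints(np.float64(px).reshape(-1,1,2),K,D).reshape(-1,2)
    v=np.c_[u[:,0],-u[:,1],-np.ones(len(u))]@E[:3,:3].T
    o=E[:3,3];return (o+v*((z-o[2])/v[:,2])[:,None])[:,:2]
def proj(d,P):
    E=d["extrinsics"];c=(np.atleast_2d(P)-E[:3,3])@E[:3,:3];c=c*[1,-1,-1]
    return cv2.projectPoints(c,np.zeros(3),np.zeros(3),d["intrinsics"],d["dist"])[0].reshape(-1,2)
def bright(d,roi,thr=190,f=6):
    x0,y0,x1,y1=roi;g=cv2.cvtColor(np.ascontiguousarray(d["frame"][y0:y1,x0:x1]),cv2.COLOR_RGB2GRAY)
    g=cv2.resize(g,None,fx=f,fy=f,interpolation=cv2.INTER_CUBIC)
    m=(g>thr).astype(np.uint8)
    cs=[c for c in cv2.findContours(m,cv2.RETR_EXTERNAL,cv2.CHAIN_APPROX_NONE)[0] if cv2.contourArea(c)>f*f*25]
    return [(c.reshape(-1,2)+.5)/f-.5+[x0,y0] for c in cs]
E
python3 - <<'E'
from h import *
for n,roi in(("top",(258,168,360,240)),("scene",(145,168,258,252))):
    d=np.load(n+"0.npz")
    for thr in(180,205):
      for c in bright(d,roi,thr):
        w=ray(d,c,28).astype(np.float32)
        (cx,cy),(a,b),ang=cv2.minAreaRect(w)
        M=cv2.moments(w)
        print(n,thr,c.mean(0).round(1),"rect",np.round([cx,cy,a,b,ang],1),"cent",round(M["m10"]/M["m00"],1),round(M["m01"]/M["m00"],1),"area",round(M["m00"]))
E
```

```text
top 180 [289.  232.8] rect [422.5  79.8  87.4  15.5  84.7] cent 422.4 79.9 area 1177
top 180 [312.4 214.1] rect [483.    4.8  47.   38.6  73.3] cent 482.9 4.8 area 1701
top 180 [280.2 206.4] rect [507.2 108.2  47.3  39.1  84.1] cent 507.1 108.3 area 1665
top 180 [317.5 191.4] rect [543.4  16.9 261.8  76.   79.3] cent 556.0 -15.5 area 5181
top 205 [289.  232.8] rect [422.5  79.7  85.5  13.9  84.8] cent 422.4 79.8 area 1029
top 205 [312.4 214.1] rect [483.    5.   44.5  36.2  73.5] cent 482.9 4.9 area 1515
top 205 [341.3 208.6] rect [506.8 -87.2  43.4  36.8  71.2] cent 500.9 -90.9 area 758
top 205 [280.2 206.3] rect [507.1 108.3  44.7  37.1  83.8] cent 507.1 108.3 area 1487
top 205 [345.7 195.5] rect [ 541.9 -101.1   27.7   31.8   81.9] cent 544.4 -103.7 area 547
top 205 [330.6 190.5] rect [559.5 -54.5  59.4  14.9  79.2] cent 559.5 -54.3 area 783
top 205 [300.2 184.6] rect [578.2  43.3 128.1  14.8  79.2] cent 578.1 43.4 area 1609
top 205 [275.1 179.7] rect [594.  125.2  27.8  14.7  80.2] cent 593.8 125.4 area 330
scene 180 [200.3 226.3] rect [547.3  12.7 263.1  77.9  79.1] cent 560.8 -18.1 area 6091
scene 180 [190.3 205.1] rect [486.1   1.4  48.5  41.2  72.8] cent 486.1 1.3 area 1851
scene 180 [223.4 190.9] rect [510.6 104.8  48.5  41.3  85.3] cent 510.4 104.8 area 1839
scene 180 [199.1 181.6] rect [437.4  69.6  87.   17.6  84.8] cent 437.5 69.6 area 1388
scene 205 [194.4 229.2] rect [544.5  -3.6 228.   74.8  79. ] cent 557.3 -31.8 area 4281
scene 205 [246.5 207.9] rect [597.8 120.   30.5  15.7  79.3] cent 598.3 121.2 area 394
scene 205 [190.3 205. ] rect [485.9   1.4  45.4  37.4  73.6] cent 485.9 1.5 area 1605
scene 205 [223.3 190.9] rect [510.3 104.8  45.5  37.8  85.2] cent 510.3 104.8 area 1587
scene 205 [199.1 181.6] rect [437.4  69.5  84.8  15.2  84.9] cent 437.5 69.4 area 1154
```

```bash
python3 - <<'E'
from h import *
T=np.load("top0.npz");S=np.load("scene0.npz")
for z in range(300,620,40): print(z,ray(T,[[195,256]],z).round(0),ray(S,[[243,14]],z).round(0))
# jig from long L rect, z=26
for n,d,roi in(("top",T,(258,168,360,240)),("scene",S,(145,168,258,252))):
    c=max(bright(d,roi,180),key=lambda c:np.ptp(c[:,0]))
    w=ray(d,c,26).astype(np.float32);(cx,cy),sz,ang=cv2.minAreaRect(w)
    bx=cv2.boxPoints(((cx,cy),sz,ang))
    # fit far edge / ends relative to approx frame yaw -10.8
    a=np.radians(-10.8);X=np.array([np.cos(a),np.sin(a)]);Y=np.array([-X[1],X[0]])
    u=w@X;v=w@Y
    print(n,(cx,cy),sz,ang,"u max",u.max(),"v",v.min(),v.max())
    # rail working face points: v between stop and top, inner side
    m=(v>v.min()+45)&(v<v.max()-15);far=m&(u>np.median(u[m]));inn=m&~far
    for q,l in((far,"far"),(inn,"inner")):
        p=np.polyfit(v[q],u[q],1);print(l,"x at v=mid",np.polyval(p,(v.min()+v.max())/2),"slope deg",np.degrees(np.arctan(p[0])))
    for b in bright(d,roi,195):
        if 60<np.ptp(b[:,0])+np.ptp(b[:,1])or True:
            q=ray(d,b,28);M=cv2.moments(q.astype(np.float32))
            if M["m00"]>1300 and M["m00"]<1900:
                k=np.array([M["m10"],M["m01"]])/M["m00"];print(" block",k,k@X,k@Y)
E
```

```text
300 [[351. 335.]] [[190. 450.]]
340 [[351. 328.]] [[239. 409.]]
380 [[352. 322.]] [[287. 367.]]
420 [[352. 316.]] [[336. 326.]]
460 [[353. 309.]] [[384. 285.]]
500 [[354. 303.]] [[433. 244.]]
540 [[354. 296.]] [[481. 203.]]
580 [[355. 290.]] [[530. 162.]]
top (543.6685791015625, 16.69371795654297) (262.1162414550781, 76.09046173095703) 79.29733276367188 u max 569.16768664629 v -12.730202774019602 249.38037735769248
far x at v=mid 567.4004817399358 slope deg -0.42582588598280957
inner x at v=mid 550.0751750757962 slope deg 3.115939469510172
 block [482.93293857   4.8631318 ] 473.467608480035 95.26960125024685
 block [507.09964297 108.33825018] 477.81695040151004 201.4402796421607
 block [553.20680173 -74.74352029] 557.4135274431894 30.241010686744616
 block [578.09003139  43.45406889] 559.7079870564489 151.00764789111338
scene (546.3416137695312, 13.198814392089844) (263.6709289550781, 78.05419921875) 79.13198852539062 u max 573.2431314542774 v -16.461650450532908 247.14077037039863
far x at v=mid 572.3922481556738 slope deg -0.7019975031547193
inner x at v=mid 551.709911852387 slope deg 3.7699123187579042
 block [485.97627393   1.43741596] 477.098953144359 92.474828441299
 block [510.33419067 104.81417481] 481.65455124424125 198.58471913844141
```

```bash
python3 -m creep '{"translation":[[0,0,0],[0,0,0],[-10,-37.1,0],[-10,-37.1,0],[-10,-37.1,0],[-10,-37.1,0],[-10,-37.1,0],[-10,-37.1,0]],"rotation":[[0,0,-0.089],[0,0,-0.089],[0,0,0],[0,0,0],[0,0,0],[0,0,0],[0,0,0],[0,0,0]],"claw":[0,0,0,0,0,0,0,0]}' 60
```

```text
time: 0.9
tool_pos: [232.0, 328.6, 230.7]
tcp_rot: [-180.0, -0.0, 169.2]
ft_force: [0.1, -0.3, 0.6]
finger_gap: 0.2
```

```bash
python3 -m creep '{"translation":[[-18.8,-37.1,0],[-18.8,-37.1,0],[-28.2,-27.7,0],[-28.2,-27.7,0],[-20.7,-28.3,0],[-20.7,-28.3,0],[-20.7,-28.3,0],[0,0,0]],"rotation":[[0,0,0],[0,0,0],[0,0,0],[0,0,0],[0,0,0],[0,0,0],[0,0,0],[0,0,0]],"claw":[0,0,0,0,0,0,0,0]}'
```

```text
time: 1.7
tool_pos: [346.3, 87.0, 231.0]
tcp_rot: [-179.9, 0.0, 168.9]
ft_force: [-1.2, 0.5, 0.1]
finger_gap: -0.2
```

```bash
python3 -m creep '{"translation":[[-27.4,12.4,20],[-27.4,12.4,40],[-27.4,12.4,45],[-27.4,12.4,45],[0,0,35],[0,0,0]],"rotation":[[0,0,0],[0,0,0],[0,0,0],[0,0,0],[0,0,0],[0,0,0]],"claw":[0,0,0,0,0,0]}'
python3 - <<'E'
from bench import *
from h import *
s=sense();print(s["time"],s["tool_pos"].round(1),s["tcp_rot"].round(2))
for n,(x0,y0,x1,y1),f in(("scene",(140,140,265,255),6),("top",(255,165,365,245),7)):
    d=snapshot(n);im=np.ascontiguousarray(d["frame"][:,:,::-1]);np.savez(n+"1.npz",**d)
    c=cv2.resize(im[y0:y1,x0:x1],None,fx=f,fy=f,interpolation=cv2.INTER_CUBIC)
    for p,col in((s["tool_pos"],(0,0,255)),):
        q=((proj(d,p)[0]-[x0,y0]+.5)*f).astype(int);cv2.drawMarker(c,tuple(map(int,q)),col,cv2.MARKER_CROSS,20,2)
    cv2.imwrite(f"pics/{n}1.png",c)
E
```

```text
time: 2.3
tool_pos: [452.7, 117.4, 47.1]
tcp_rot: [-179.8, -0.6, 169.2]
ft_force: [-1.0, 0.1, -1.1]
finger_gap: 0.2
2.3 [452.7 117.4  47.1] [-179.79   -0.65  169.22]
```

View pics/scene1.png

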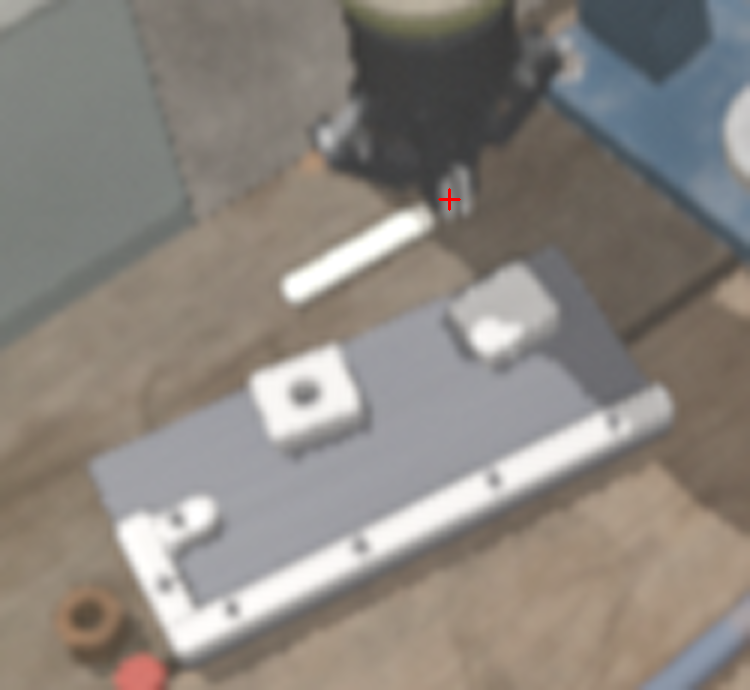

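View pics/top1.png

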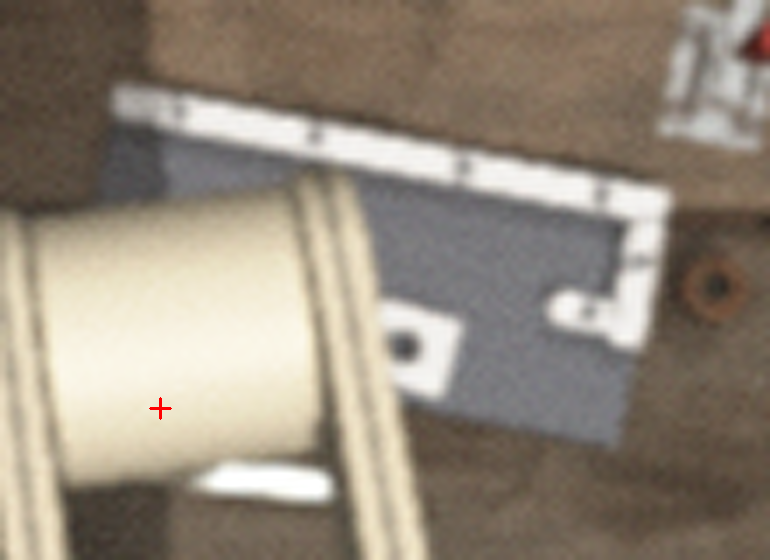

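The scene crop shows the closed fingertips at about crop (457,210), just in front of the plain blank at (503,312). They match the projected TCP to about 1 px. The drilled spacer at (305,390) is untouched. I'll descend to pushing height.

```bash
python3 -m creep '{"translation":[[0,0,14],[0,0,14],[0,0,0]],"rotation":[[0,0,0],[0,0,0],[0,0,0]],"claw":[0,0,0]}'
python3 - <<'E'
from bench import *
s=sense();print(s["tool_pos"].round(1),s["tcp_rot"].round(2),s["ft_force"].round(1))
E
```

```text
time: 2.7
tool_pos: [456.8, 117.2, 24.0]
tcp_rot: [-180.0, -0.1, 169.2]
ft_force: [-1.3, 0.0, 0.1]
finger_gap: -0.4
[456.8 117.2  24. ] [-1.7997e+02 -8.0000e-02  1.6919e+02] [-1.3  0.   0.1]
```

```bash
python3 -m creep '{"translation":[[0,0,6],[-5,0,0],[-5,0,0],[-5,0,0],[0,0,0]],"rotation":[[0,0,0],[0,0,0],[0,0,0],[0,0,0],[0,0,0]],"claw":[0,0,0,0,0]}'
cat > st.py <<'E'
from bench import *
from h import *
import sys
X=np.array([.9823,-.1874]);Y=np.array([.1874,.9823]);O=np.array([508.9,117.2])
s=sense();p=s["tool_pos"];print("t",s["time"],"jig",(p[:2]@X-O[0]).round(1),(p[:2]@Y-O[1]).round(1),"z",p[2].round(1),s["tcp_rot"].round(1),"F jig",(s["ft_force"][:2]@X).round(1),(s["ft_force"][:2]@Y).round(1),s["ft_force"][2].round(1))
if len(sys.argv)>1:
    x0,y0,x1,y1=140,140,265,255;f=6
    d=snapshot("scene");im=np.ascontiguousarray(d["frame"][:,:,::-1]);np.savez("scene_l.npz",**d)
    cv2.imwrite(f"pics/{sys.argv[1]}.png",cv2.resize(im[y0:y1,x0:x1],None,fx=f,fy=f,interpolation=cv2.INTER_CUBIC))
E
python3 st.py a1
```

```text
time: 3.2
tool_pos: [473.9, 114.3, 19.7]
tcp_rot: [180.0, 0.1, 169.2]
ft_force: [-0.3, -0.6, 0.6]
finger_gap: 0.2
t 3.2 jig -64.9 83.9 z 19.7 [1.800e+02 1.000e-01 1.692e+02] F jig -0.2 -0.6 0.6
```

View pics/a1.png

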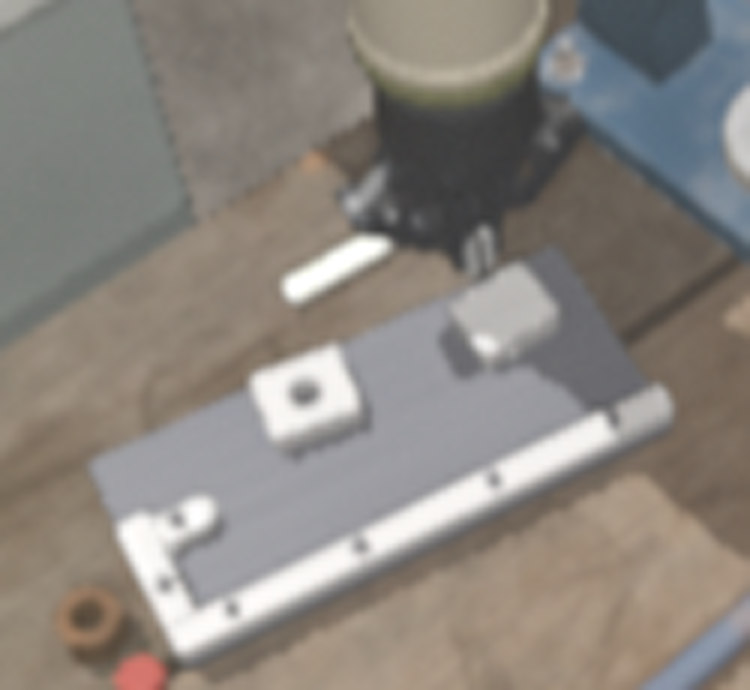

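The fingertips at crop (478,255) are just behind the blank's near face. I'll start the push toward the rail.

```bash
python3 -m creep '{"translation":[[-2,0,1.5],[-4,0,0],[-4,0,0],[-5,0,0],[-5,0,0],[-5,0,0],[-4,0,0],[-3,0,0],[0,0,0]],"rotation":[[0,0,0],[0,0,0],[0,0,0],[0,0,0],[0,0,0],[0,0,0],[0,0,0],[0,0,0],[0,0,0]],"claw":[0,0,0,0,0,0,0,0,0]}';python3 st.py a2
```

```text
time: 4.15
tool_pos: [504.6, 108.3, 17.8]
tcp_rot: [180.0, 0.0, 169.2]
ft_force: [0.7, -0.0, 0.2]
finger_gap: 0.1
t 4.15 jig -33.6 83.8 z 17.8 [180.    0.  169.2] F jig 0.7 0.1 0.2
```

View pics/a2.png

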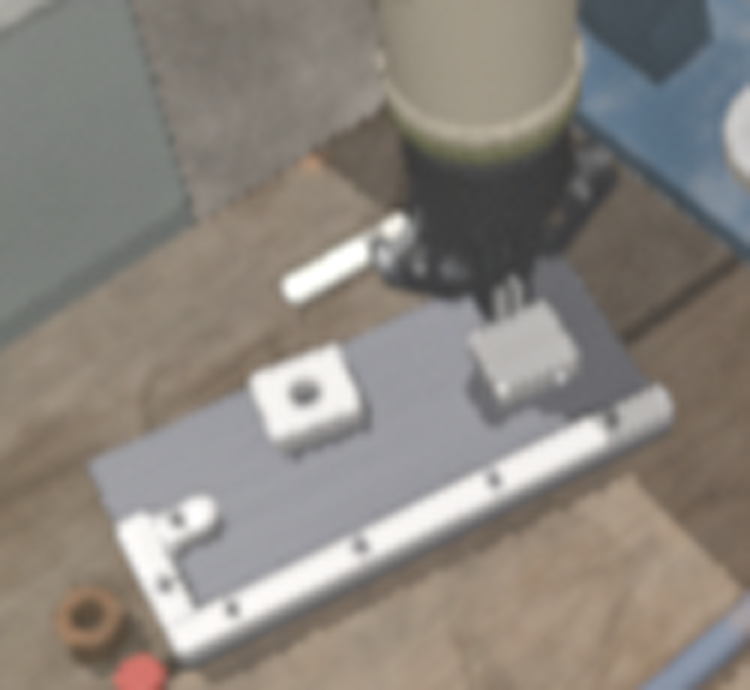

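The blank, at crop (525,350), has moved toward the rail and squared up. I'll continue.

```bash
python3 -m creep '{"translation":[[-4,0,0],[-4,0,0],[-4,0,0],[-4,0,0],[-4,0,0],[-3,0,0],[-2,0,0],[-1,0,0],[0,0,0]],"rotation":[[0,0,0],[0,0,0],[0,0,0],[0,0,0],[0,0,0],[0,0,0],[0,0,0],[0,0,0],[0,0,0]],"claw":[0,0,0,0,0,0,0,0,0]}';python3 st.py a3
```

```text
time: 5.1
tool_pos: [529.7, 103.5, 17.7]
tcp_rot: [-180.0, 0.0, 169.2]
ft_force: [-0.4, 0.1, -0.3]
finger_gap: 0.2
t 5.1 jig -7.9 83.8 z 17.7 [-180.     0.   169.2] F jig -0.4 0.1 -0.3
```

View pics/a3.png

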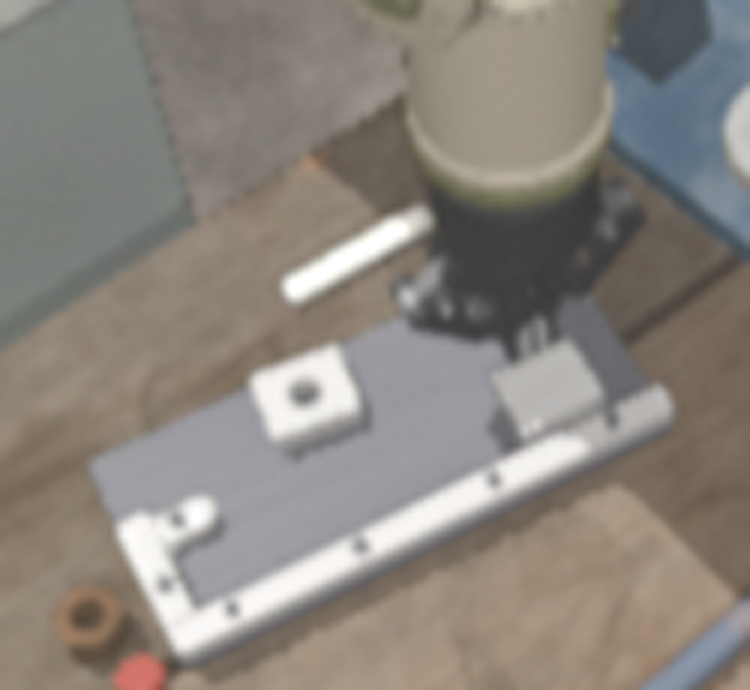

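A few millimetres are left, so I'll creep forward until contact shows in the force reading.

```bash
python3 -m creep '{"translation":[[-1,0,0],[-1,0,0],[-1,0,0],[0,0,0]],"rotation":[[0,0,0],[0,0,0],[0,0,0],[0,0,0]],"claw":[0,0,0,0]}';python3 st.py;python3 -m creep '{"translation":[[-1,0,0],[-0.5,0,0],[-0.5,0,0],[0,0,0]],"rotation":[[0,0,0],[0,0,0],[0,0,0],[0,0,0]],"claw":[0,0,0,0]}';python3 st.py
```

```text
time: 5.55
tool_pos: [532.7, 103.0, 17.7]
tcp_rot: [180.0, 0.0, 169.2]
ft_force: [-0.2, 0.7, -0.6]
finger_gap: -0.0
t 5.55 jig -4.9 83.8 z 17.7 [180.    0.  169.2] F jig -0.3 0.7 -0.6
time: 5.95
tool_pos: [534.5, 102.6, 17.7]
tcp_rot: [-180.0, 0.0, 169.2]
ft_force: [-0.8, 0.3, -0.2]
finger_gap: -0.1
t 5.95 jig -3.1 83.8 z 17.7 [-180.     0.   169.2] F jig -0.8 0.1 -0.2
```

```bash
for i in 1; do python3 -m creep '{"translation":[[-0.7,0,0],[-0.7,0,0],[0,0,0]],"rotation":[[0,0,0],[0,0,0],[0,0,0]],"claw":[0,0,0]}';python3 st.py;python3 -m creep '{"translation":[[-0.7,0,0],[-0.7,0,0],[0,0,0]],"rotation":[[0,0,0],[0,0,0],[0,0,0]],"claw":[0,0,0]}';python3 st.py a4; done
```

```text
time: 6.25
tool_pos: [536.0, 102.4, 17.7]
tcp_rot: [180.0, 0.0, 169.2]
ft_force: [-0.7, 0.3, -0.7]
finger_gap: 0.3
t 6.25 jig -1.6 83.8 z 17.7 [180.    0.  169.2] F jig -0.8 0.2 -0.7
time: 6.55
tool_pos: [536.9, 102.1, 17.6]
tcp_rot: [-180.0, -0.0, 169.2]
ft_force: [-2.7, 0.3, 2.7]
finger_gap: 0.2
t 6.55 jig -0.7 83.7 z 17.6 [-180.    -0.   169.2] F jig -2.7 -0.2 2.7
```

View pics/a4.png

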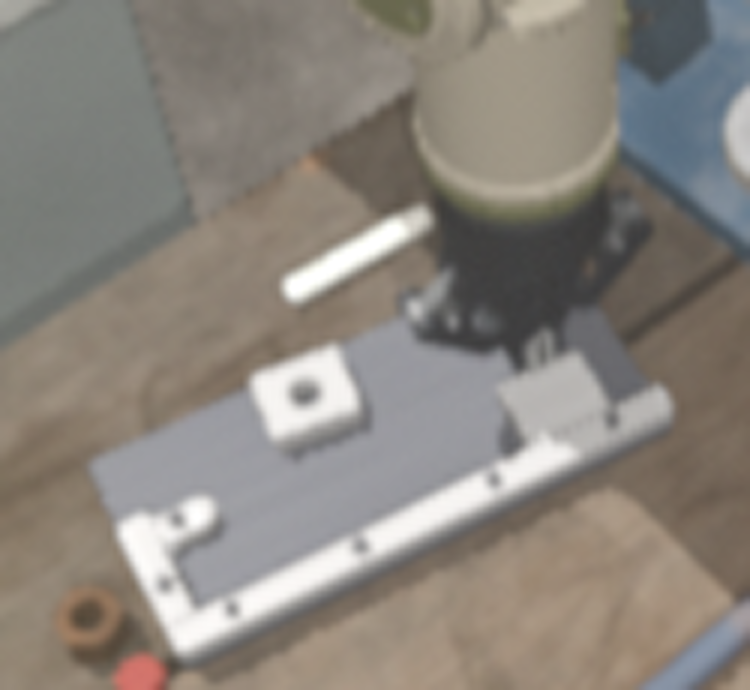

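The force has started to rise with the blank at the rail. A little more will seat it flat.

```bash
python3 -m creep '{"translation":[[-0.7,0,0],[-0.5,0,0],[0,0,0]],"rotation":[[0,0,0],[0,0,0],[0,0,0]],"claw":[0,0,0]}';python3 st.py; python3 -m creep '{"translation":[[-0.7,0,0],[-0.5,0,0],[0,0,0]],"rotation":[[0,0,0],[0,0,0],[0,0,0]],"claw":[0,0,0]}';python3 st.py
```

```text
time: 6.9
tool_pos: [536.9, 102.1, 17.3]
tcp_rot: [-180.0, -0.2, 169.2]
ft_force: [-8.5, 1.4, 6.5]
finger_gap: 0.1
t 6.9 jig -0.6 83.7 z 17.3 [-180.    -0.2  169.2] F jig -8.6 -0.2 6.5
time: 7.2
tool_pos: [537.0, 102.1, 17.1]
tcp_rot: [-180.0, -0.3, 169.2]
ft_force: [-14.1, 0.8, 11.1]
finger_gap: -0.5
t 7.2 jig -0.5 83.7 z 17.1 [-180.    -0.3  169.2] F jig -14.0 -1.8 11.1
```

Contact is firm at 14 N with no further motion, so the blank lies flat on the rail. I'll back off, lift, and turn the tool 90° so its narrow side faces the press.

```bash
python3 -m creep '{"translation":[[4,0,0],[6,0,0],[8,0,0],[0,0,20],[0,0,0]],"rotation":[[0,0,0],[0,0,0],[0,0,0],[0,0,0],[0,0,0]],"claw":[0,0,0,0,0]}' --help 2>/dev/null | head -3; python3 st.py
```

```text
t 7.2 jig -0.5 83.7 z 17.1 [-180.    -0.3  169.2] F jig -14.0 -1.8 11.1
```

That call was refused because I added a stray argument, and its lift had the wrong sign: up is tool −z. Corrected version:

```bash
python3 -m creep '{"translation":[[4,0,0],[6,0,0],[8,0,0],[0,0,-20],[0,0,-25],[0,0,-15],[0,0,0]],"rotation":[[0,0,0],[0,0,0],[0,0,0],[0,0,0],[0,0,0],[0,0,0],[0,0,0]],"claw":[0,0,0,0,0,0,0]}'; python3 st.py b1
```

```text
time: 7.9
tool_pos: [524.0, 105.3, 80.6]
tcp_rot: [179.9, 0.3, 169.2]
ft_force: [1.2, -0.7, 0.1]
finger_gap: -0.1
t 7.9 jig -13.9 84.4 z 80.6 [179.9   0.3 169.2] F jig 1.3 -0.4 0.1
```

View pics/b1.png

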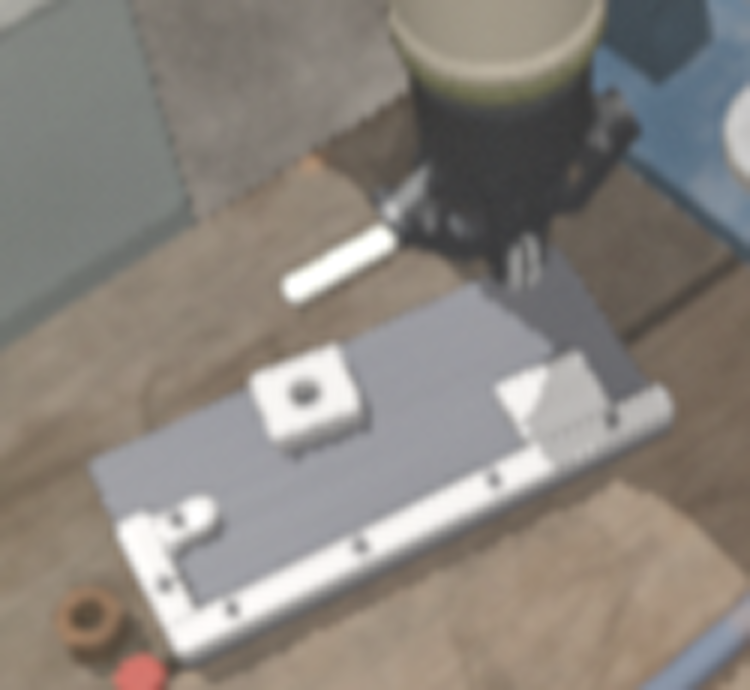

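The blank sits flush along the rail at crop (552,400), and the drilled spacer is unmoved. Now the turn.

```bash
python3 -m creep '{"translation":[[0,0,0],[0,0,0],[0,0,0],[0,0,0],[0,0,0],[0,0,0],[0,0,0],[0,0,0],[0,0,0],[0,0,0]],"rotation":[[0,0,0.1428],[0,0,0.1428],[0,0,0.1428],[0,0,0.1428],[0,0,0.1428],[0,0,0.1428],[0,0,0.1428],[0,0,0.1428],[0,0,0.1428],[0,0,0.1428]],"claw":[0,0,0,0,0,0,0,0,0,0]}'
python3 -m creep '{"translation":[[0,0,0],[0,0,0]],"rotation":[[0,0,0.1428],[0,0,0]],"claw":[0,0]}'; python3 st.py
python3 - <<'E'
from h import *
d=np.load("scene_l.npz")
X=np.array([.9823,-.1874]);Y=np.array([.1874,.9823]);O=np.array([509.9,116.1])
for c in [(577,352),(608,410),(497,392)]:
    w=ray(d,[[140+(c[0]+.5)/6-.5,140+(c[1]+.5)/6-.5]],28)[0];print(w.round(1),(w@X-O[0]).round(1),(w@Y-O[1]).round(1))
E
```

```text
time: 8.95
tool_pos: [520.8, 104.9, 75.8]
tcp_rot: [-179.9, 0.0, 87.0]
ft_force: [0.4, -0.3, 0.1]
finger_gap: -0.1
time: 9.15
tool_pos: [520.8, 104.9, 76.0]
tcp_rot: [-179.9, 0.0, 79.0]
ft_force: [-0.5, 0.2, 0.9]
finger_gap: -0.2
t 9.15 jig -16.9 83.5 z 76.0 [-179.9    0.    79. ] F jig -0.6 0.1 0.9
[553.6 117. ] 12.0 102.5
[588.1 107.9] 47.6 100.1
[545.9  73.1] 12.6 58.0
```

```bash
python3 -m creep '{"translation":[[14,14.6,0],[14,14.6,0],[13.5,14.6,0],[0,0,18],[0,0,18],[0,0,0]],"rotation":[[0,0,0],[0,0,0],[0,0,0],[0,0,0],[0,0,0],[0,0,0]],"claw":[0,0,0,0,0,0]}'; python3 st.py c1
```

```text
time: 9.75
tool_pos: [569.7, 137.2, 37.5]
tcp_rot: [-179.6, 0.1, 79.4]
ft_force: [-0.3, -0.6, -0.1]
finger_gap: -0.1
t 9.75 jig 25.0 124.3 z 37.5 [-1.796e+02  1.000e-01  7.940e+01] F jig -0.2 -0.6 -0.1
```

View pics/c1.png

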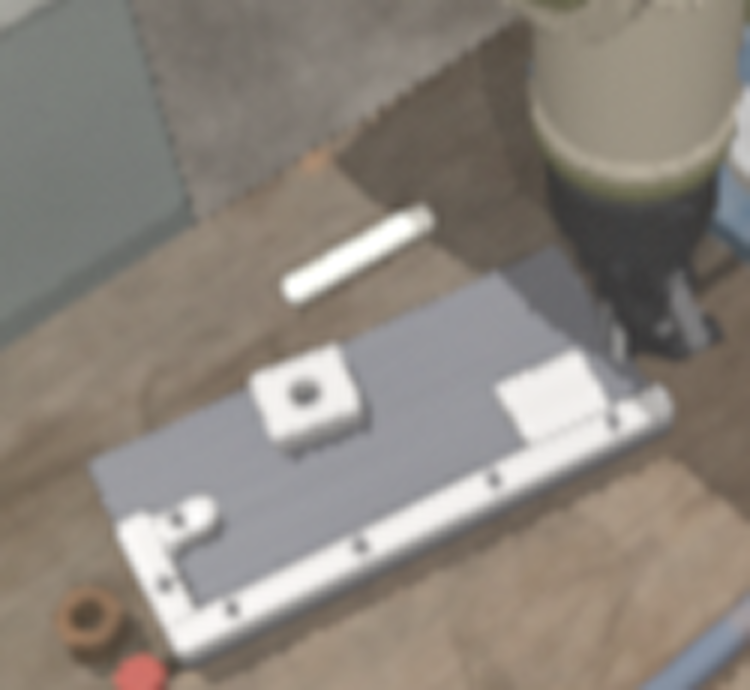

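The fingertips at crop (620,345) are beyond the blank's free end at (590,380) and clear of it, the rail and the press. I'll descend.

```bash
python3 -m creep '{"translation":[[0,0,10],[0,0,9],[0,0,0],[0,0,0]],"rotation":[[0,0,0],[0,0,0],[0,0,0],[0,0,0]],"claw":[0,0,0,0]}'; python3 st.py c2
```

```text
time: 10.2
tool_pos: [572.5, 137.5, 22.6]
tcp_rot: [-180.0, 0.0, 79.2]
ft_force: [0.0, 0.3, -0.2]
finger_gap: -0.1
t 10.2 jig 27.7 125.2 z 22.6 [-180.     0.    79.2] F jig -0.0 0.3 -0.2
```

View pics/c2.png

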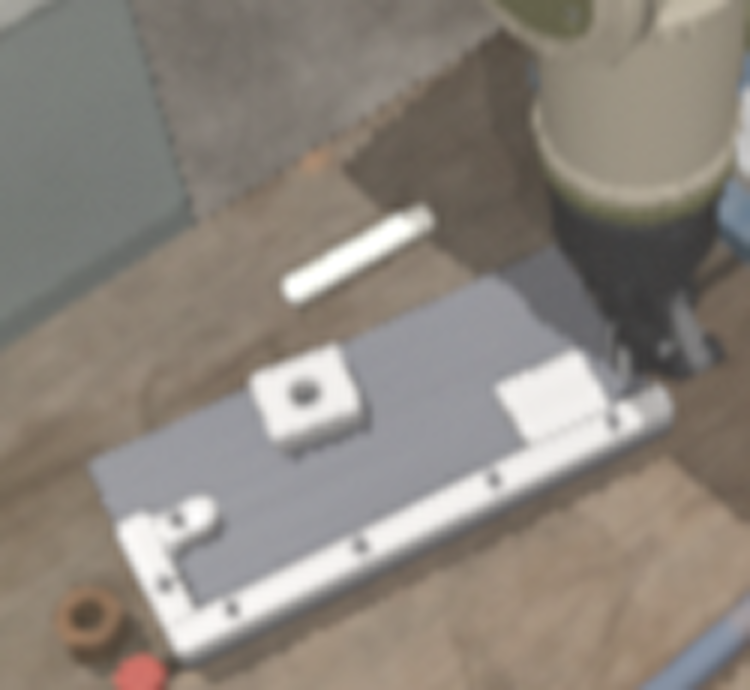

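```bash
python3 -m creep '{"translation":[[0,0,4.5],[-4,0,0],[-4,0,0],[-4,0,0],[-4,0,0],[-5,0.05,0],[-5,0.05,0],[-5,0.05,0],[0,0,0]],"rotation":[[0,0,0],[0,0,0],[0,0,0],[0,0,0],[0,0,0],[0,0,0],[0,0,0],[0,0,0],[0,0,0]],"claw":[0,0,0,0,0,0,0,0,0]}'; python3 st.py c3
```

```text
time: 11.15
tool_pos: [567.0, 106.3, 18.2]
tcp_rot: [180.0, 0.0, 79.2]
ft_force: [0.7, -1.0, -0.2]
finger_gap: 0.2
t 11.15 jig 28.1 93.5 z 18.2 [180.    0.   79.2] F jig 0.8 -0.9 -0.2
```

View pics/c3.png

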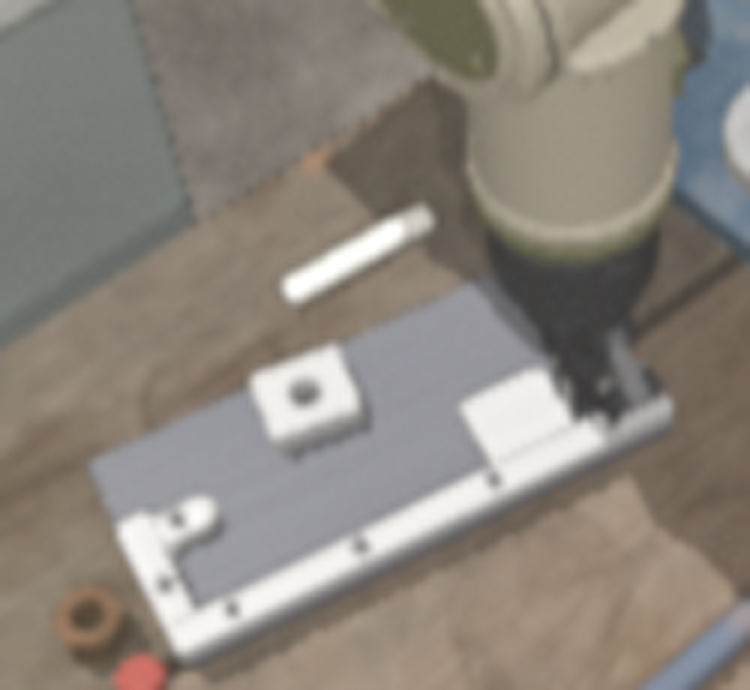

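The blank is sliding along the rail, now at crop (517,418), and still looks flush. I'll continue.

```bash
python3 -m creep '{"translation":[[-5,0.05,0],[-6,0.05,0],[-6,0.05,0],[-6,0.05,0],[-6,0.05,0],[-6,0.05,0],[-6,0.05,0],[-6,0.05,0],[-5,0.05,0],[-4,0,0]],"rotation":[[0,0,0],[0,0,0],[0,0,0],[0,0,0],[0,0,0],[0,0,0],[0,0,0],[0,0,0],[0,0,0],[0,0,0]],"claw":[0,0,0,0,0,0,0,0,0,0]}'; python3 st.py c4
```

```text
time: 12.2
tool_pos: [556.8, 51.5, 18.1]
tcp_rot: [-180.0, 0.0, 79.2]
ft_force: [-0.4, 0.6, -0.0]
finger_gap: -0.3
t 12.2 jig 28.4 37.7 z 18.1 [-180.     0.    79.2] F jig -0.5 0.6 -0.0
```

View pics/c4.png

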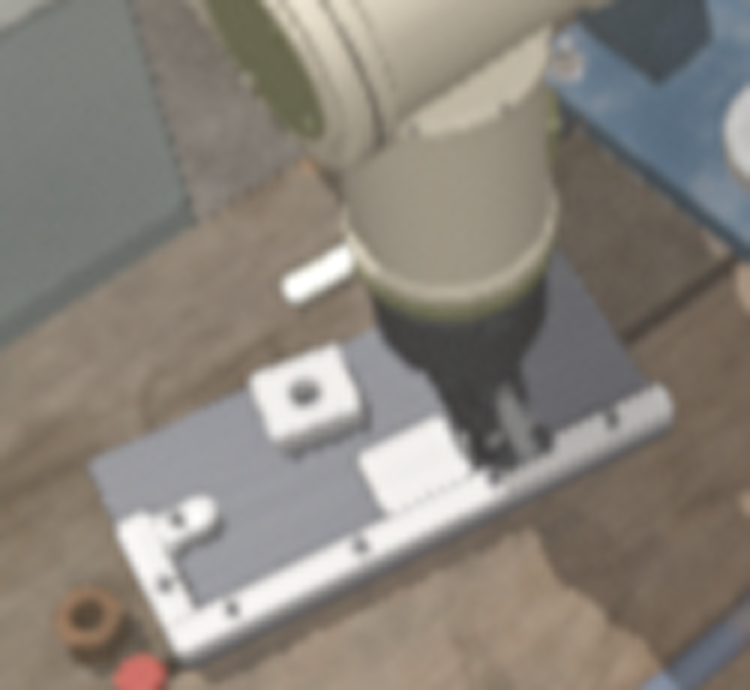

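The blank at crop (418,467) is flush with the rail and passing the drilled spacer with clearance. I'll continue to just before the lip.

```bash
python3 -m creep '{"translation":[[-5,0.05,0],[-6,0.05,0],[-6,0.05,0],[-6,0.05,0],[-6,0.05,0],[-6,0.05,0],[-6,0.05,0],[-6,0.05,0],[-5,0.05,0],[-4,0,0]],"rotation":[[0,0,0],[0,0,0],[0,0,0],[0,0,0],[0,0,0],[0,0,0],[0,0,0],[0,0,0],[0,0,0],[0,0,0]],"claw":[0,0,0,0,0,0,0,0,0,0]}'; python3 st.py c5
```

```text
time: 13.25
tool_pos: [546.8, -3.6, 18.2]
tcp_rot: [-180.0, 0.0, 79.2]
ft_force: [0.3, 0.9, -0.3]
finger_gap: -0.1
t 13.25 jig 28.9 -18.3 z 18.2 [-180.     0.    79.2] F jig 0.1 0.9 -0.3
```

View pics/c5.png

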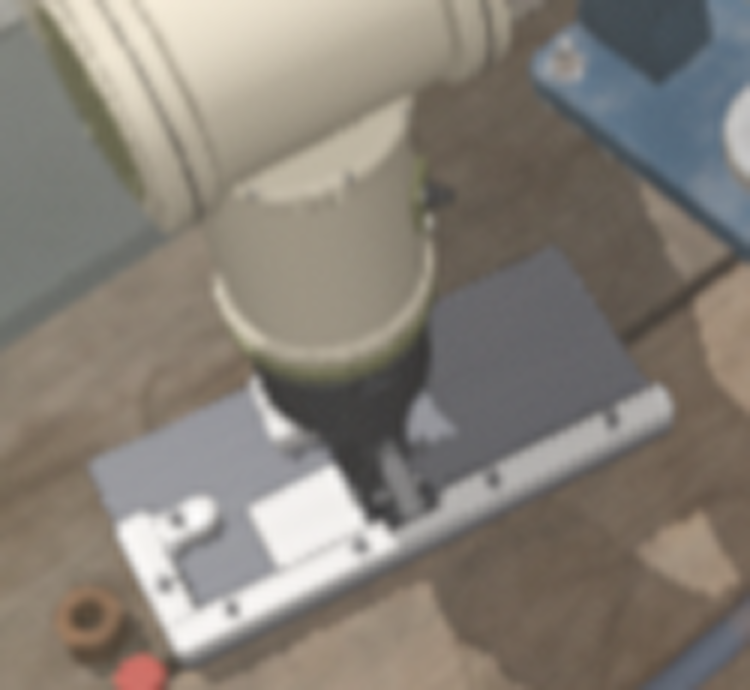

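The blank at crop (308,517) is still flush, its leading edge about 13 mm short of the lip nose. I'll slow down for the entry.

```bash
python3 -m creep '{"translation":[[-4,0,0],[-4,0,0],[-4,0,0],[-4,0,0],[-4,0,0],[-4,0,0],[-3,0,0],[-3,0,0],[-2,0,0],[0,0,0]],"rotation":[[0,0,0],[0,0,0],[0,0,0],[0,0,0],[0,0,0],[0,0,0],[0,0,0],[0,0,0],[0,0,0],[0,0,0]],"claw":[0,0,0,0,0,0,0,0,0,0]}'; python3 st.py c6
```

```text
time: 14.3
tool_pos: [540.9, -34.8, 18.2]
tcp_rot: [180.0, 0.0, 79.2]
ft_force: [-0.1, -0.4, 0.3]
finger_gap: -0.1
t 14.3 jig 28.9 -50.1 z 18.2 [180.    0.   79.2] F jig -0.0 -0.4 0.3
```

View pics/c6.png

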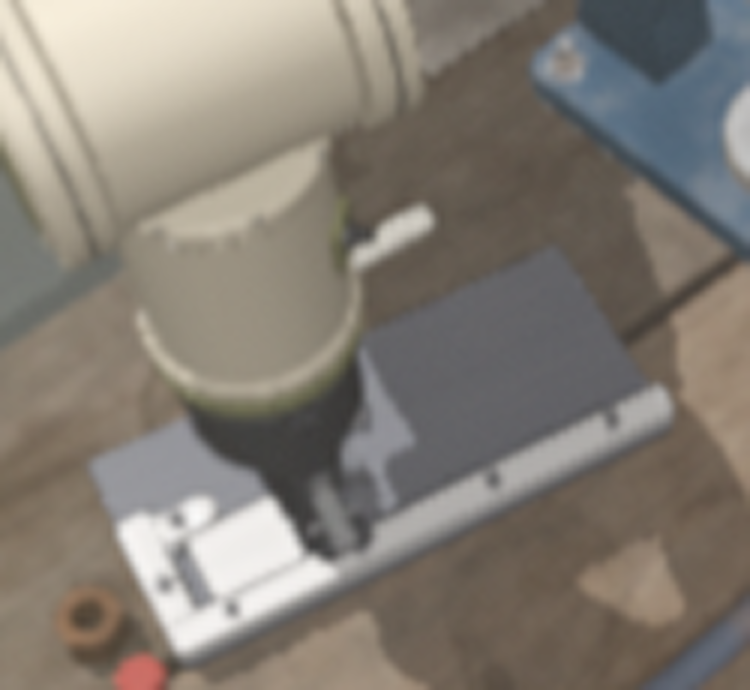

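The blank is in the pocket mouth, with about 10 mm of dark bed still showing before the stop at crop (195,575). I'll go on slowly.

```bash
python3 -m creep '{"translation":[[-2,0,0],[-2,0,0],[-2,0,0],[-1,0,0],[0,0,0]],"rotation":[[0,0,0],[0,0,0],[0,0,0],[0,0,0],[0,0,0]],"claw":[0,0,0,0,0]}'; python3 st.py;python3 -m creep '{"translation":[[-0.7,0,0],[-0.7,0,0],[0,0,0]],"rotation":[[0,0,0],[0,0,0],[0,0,0]],"claw":[0,0,0]}'; python3 st.py; python3 -m creep '{"translation":[[-0.7,0,0],[-0.7,0,0],[0,0,0]],"rotation":[[0,0,0],[0,0,0],[0,0,0]],"claw":[0,0,0]}'; python3 st.py c7
```

```text
time: 14.85
tool_pos: [539.5, -41.6, 18.2]
tcp_rot: [-180.0, 0.0, 79.2]
ft_force: [-0.7, -0.1, 0.1]
finger_gap: -0.1
t 14.85 jig 28.9 -57.0 z 18.2 [-180.     0.    79.2] F jig -0.7 -0.2 0.1
time: 15.15
tool_pos: [539.3, -42.8, 18.2]
tcp_rot: [-180.0, 0.0, 79.2]
ft_force: [-0.4, 0.5, -1.1]
finger_gap: 0.5
t 15.15 jig 28.9 -58.2 z 18.2 [-180.     0.    79.2] F jig -0.5 0.5 -1.1
time: 15.45
tool_pos: [539.0, -44.2, 18.2]
tcp_rot: [-180.0, 0.0, 79.2]
ft_force: [-0.7, 0.4, -0.2]
finger_gap: -0.1
t 15.45 jig 28.9 -59.6 z 18.2 [-180.     0.    79.2] F jig -0.7 0.3 -0.2
```

View pics/c7.png

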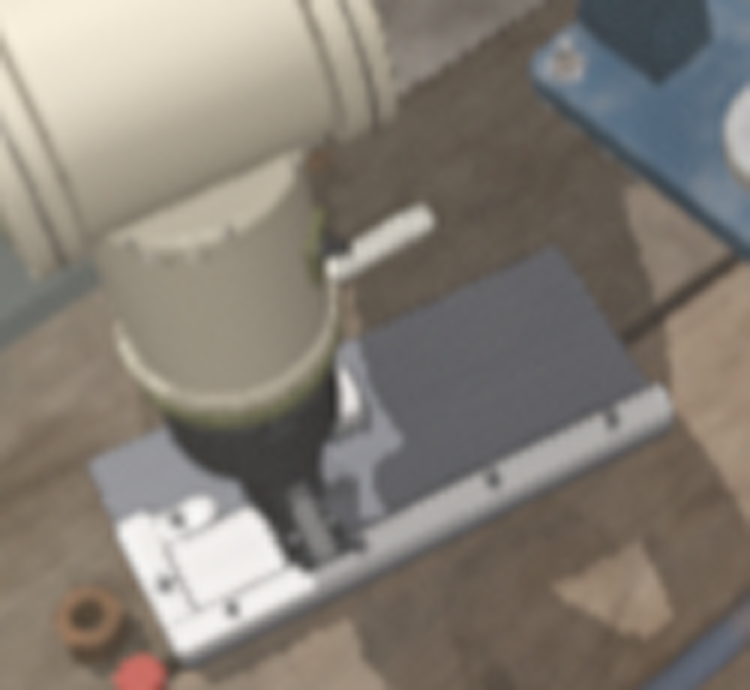

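Only a hairline gap remains, so I'll creep until force shows.

```bash
python3 -m creep '{"translation":[[-0.7,0,0],[-0.7,0,0],[0,0,0]],"rotation":[[0,0,0],[0,0,0],[0,0,0]],"claw":[0,0,0]}'; python3 st.py; python3 -m creep '{"translation":[[-0.6,0,0],[-0.6,0,0],[0,0,0]],"rotation":[[0,0,0],[0,0,0],[0,0,0]],"claw":[0,0,0]}'; python3 st.py
```

```text
time: 15.8
tool_pos: [538.8, -45.6, 18.2]
tcp_rot: [-180.0, 0.0, 79.2]
ft_force: [0.3, -0.3, -0.2]
finger_gap: 0.3
t 15.8 jig 28.9 -61.0 z 18.2 [-180.     0.    79.2] F jig 0.4 -0.2 -0.2
time: 16.1
tool_pos: [538.7, -45.7, 18.2]
tcp_rot: [180.0, -0.1, 79.2]
ft_force: [1.5, 7.0, -0.2]
finger_gap: -0.3
t 16.1 jig 28.9 -61.1 z 18.2 [ 1.80e+02 -1.00e-01  7.92e+01] F jig 0.2 7.2 -0.2
```

```bash
python3 -m creep '{"translation":[[-0.6,0,0],[-0.4,0,0],[0,0,0]],"rotation":[[0,0,0],[0,0,0],[0,0,0]],"claw":[0,0,0]}'; python3 st.py c8
```

```text
time: 16.4
tool_pos: [538.7, -45.7, 18.3]
tcp_rot: [180.0, -0.2, 79.2]
ft_force: [2.3, 11.5, 0.5]
finger_gap: -0.1
t 16.4 jig 28.9 -61.2 z 18.3 [180.   -0.2  79.2] F jig 0.1 11.7 0.5
```

View pics/c8.png

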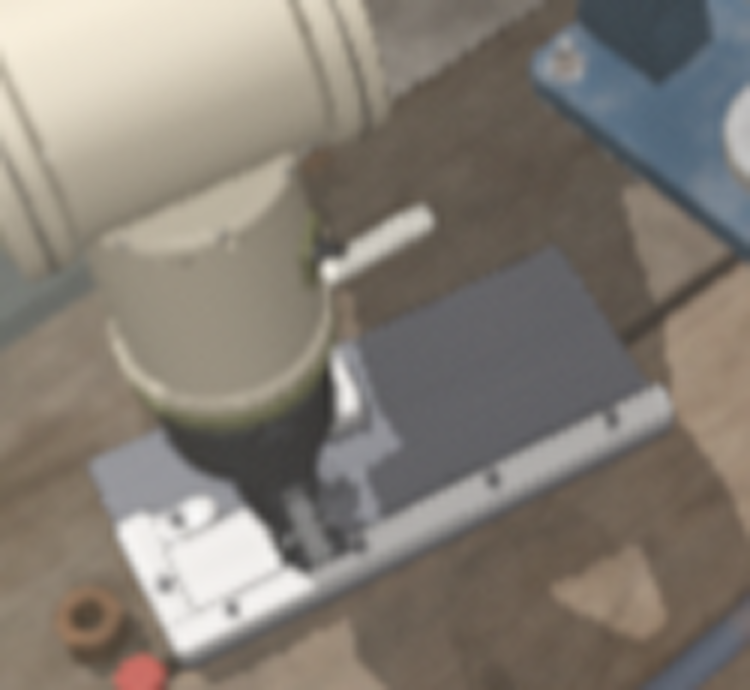

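There is firm contact at the stop: 12 N with no motion, at the expected TCP y (about −60). I'll back off along the rail, lift and retract, then check in both views.

```bash
python3 -m creep '{"translation":[[3,0,0],[5,0,0],[7,0,0],[5,0,-20],[0,0,-40],[0,-30,-40],[0,-40,-40],[0,-40,-30],[0,-40,0],[0,0,0]],"rotation":[[0,0,0],[0,0,0],[0,0,0],[0,0,0],[0,0,0],[0,0,0],[0,0,0],[0,0,0],[0,0,0],[0,0,0]],"claw":[0,0,0,0,0,0,0,0,0,0]}'; python3 st.py d1; python3 - <<'E'
from bench import *
from h import *
d=snapshot("top");np.savez("top_l.npz",**d);im=np.ascontiguousarray(d["frame"][:,:,::-1])
cv2.imwrite("pics/d1t.png",cv2.resize(im[165:245,255:365],None,fx=7,fy=7,interpolation=cv2.INTER_CUBIC))
E
```

```text
time: 17.45
tool_pos: [396.3, 0.2, 184.0]
tcp_rot: [179.9, 0.0, 79.2]
ft_force: [0.3, 0.0, -0.4]
finger_gap: -0.1
t 17.45 jig -119.7 -42.8 z 184.0 [179.9   0.   79.2] F jig 0.3 0.1 -0.4
```

View pics/d1.png

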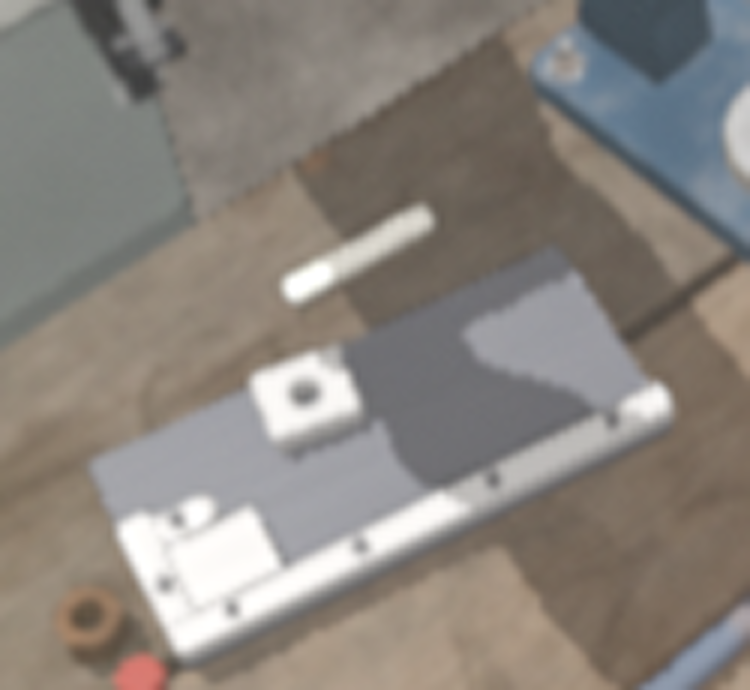

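View pics/d1t.png

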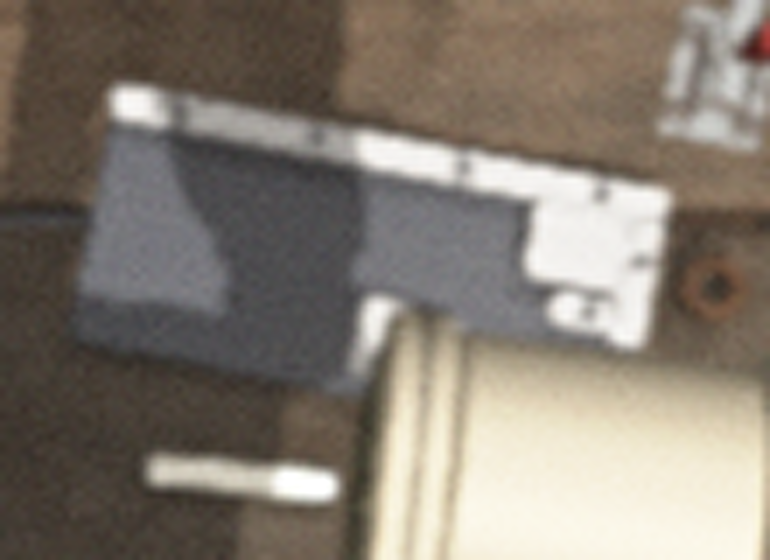

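```bash
python3 - <<'E'
from h import *
for n,(x0,y0,x1,y1) in(("scene",(155,215,205,252)),("top",(318,183,352,220))):
    g=cv2.cvtColor(np.load(n+"_l.npz")["frame"],cv2.COLOR_RGB2GRAY)[y0:y1,x0:x1].astype(float)
    g=np.clip((g-150)/(255-150),0,1)**2*255
    cv2.imwrite(f"pics/e_{n}.png",cv2.resize(g.astype(np.uint8),None,fx=14,fy=14,interpolation=cv2.INTER_CUBIC))
d=np.load("scene_l.npz");X=np.array([.9823,-.1874]);Y=np.array([.1874,.9823]);O=np.array([509.9,116.1])
for c in [(250,508),(282,568),(170,545),(195,607)]:
    w=ray(d,[[140+(c[0]+.5)/6-.5,140+(c[1]+.5)/6-.5]],28)[0];print((w@X-O[0]).round(1),(w@Y-O[1]).round(1))
E
```

```text
11.1 -72.1
46.3 -71.8
10.3 -112.4
44.6 -114.7
```

View pics/e_scene.png

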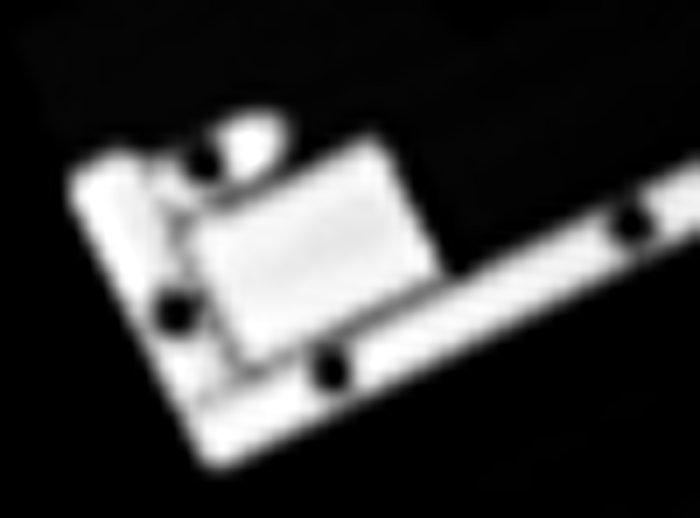

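View pics/e_top.png

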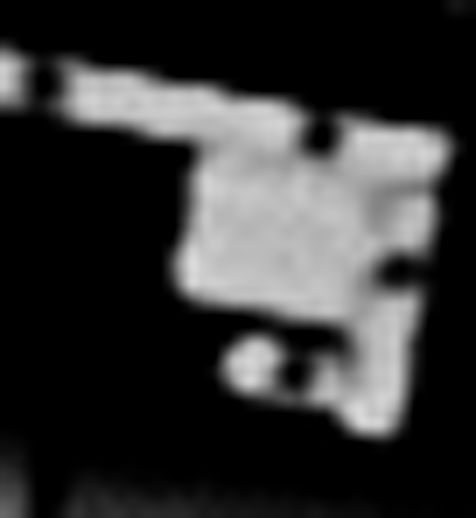

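Both views show the blank seated, but a thin dark line along the rail at e_scene (240,370)–(440,280) could be the 2 mm height step or a sub-millimetre gap. To be sure, I'll nudge the protruding part (jig y −71 to −81, clear of the lip) toward the rail with the closed tips.

```bash
python3 -m creep '{"translation":[[-9,33,20],[-9,33,35],[-9,33,35],[0,0,30],[0,0,20],[0,0,0],[0,0,0]],"rotation":[[0,0,0],[0,0,0],[0,0,0],[0,0,0],[0,0,0],[0,0,0],[0,0,0]],"claw":[0,0,0,0,0,0,0]}'; python3 st.py f1
```

```text
time: 18.25
tool_pos: [491.7, -45.9, 43.1]
tcp_rot: [-179.9, 0.0, 79.2]
ft_force: [-0.0, 0.0, -0.9]
finger_gap: 0.1
t 18.25 jig -17.3 -70.1 z 43.1 [-179.9    0.    79.2] F jig -0.0 0.0 -0.9
```

View pics/f1.png

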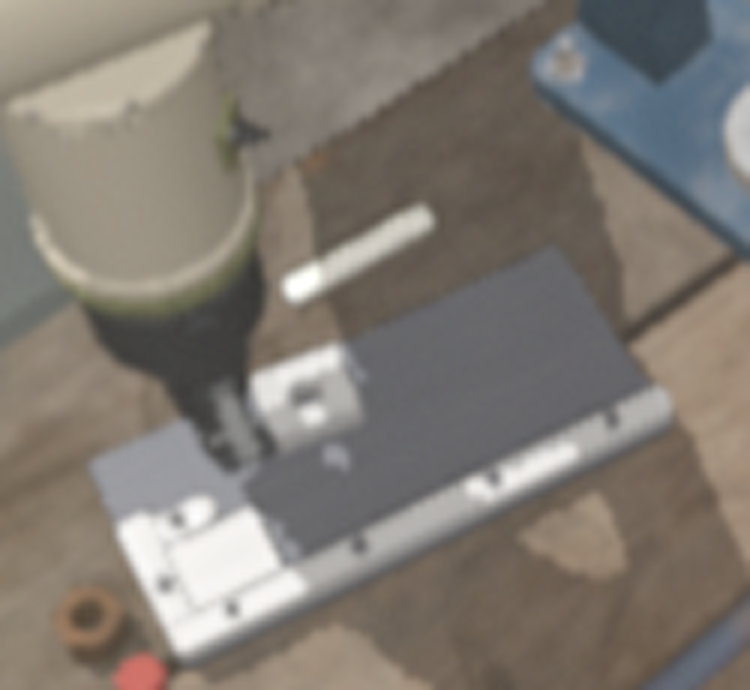

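```bash
python3 - <<'E'
from h import *
d=np.load("scene_l.npz")
X=np.array([.9823,-.1874]);Y=np.array([.1874,.9823]);O=np.array([508.9,117.2])
for j in [(-17.3,-70.1,43.1),(-17.3,-59,43.1),(-17.3,-81,43.1),(-2,-70,43),(-32,-70,43),(-17.3,-70.1,18),(-17.3,-59,18),(-17.3,-81,18)]:
    w=(O[0]+j[0])*X+(O[1]+j[1])*Y
    print(j,((proj(d,[w[0],w[1],j[2]])[0]-140+.5)*6).round())
E
```

```text
(-17.3, -70.1, 43.1) [226. 442.]
(-17.3, -59, 43.1) [248. 432.]
(-17.3, -81, 43.1) [205. 452.]
(-2, -70, 43) [240. 468.]
(-32, -70, 43) [214. 418.]
(-17.3, -70.1, 18) [234. 466.]
(-17.3, -59, 18) [255. 456.]
(-17.3, -81, 18) [213. 476.]
```

```bash
python3 -m creep '{"translation":[[2,0,10],[0,0,10],[0,0,3],[0,0,0],[0,0,0]],"rotation":[[0,0,0],[0,0,0],[0,0,0],[0,0,0],[0,0,0]],"claw":[0,0,0,0,0]}'; python3 st.py f2
```

```text
time: 18.8
tool_pos: [491.9, -43.9, 20.7]
tcp_rot: [180.0, 0.0, 79.2]
ft_force: [-0.1, -1.5, -0.1]
finger_gap: 0.2
t 18.8 jig -17.5 -68.1 z 20.7 [180.    0.   79.2] F jig 0.2 -1.5 -0.1
```

View pics/f2.png

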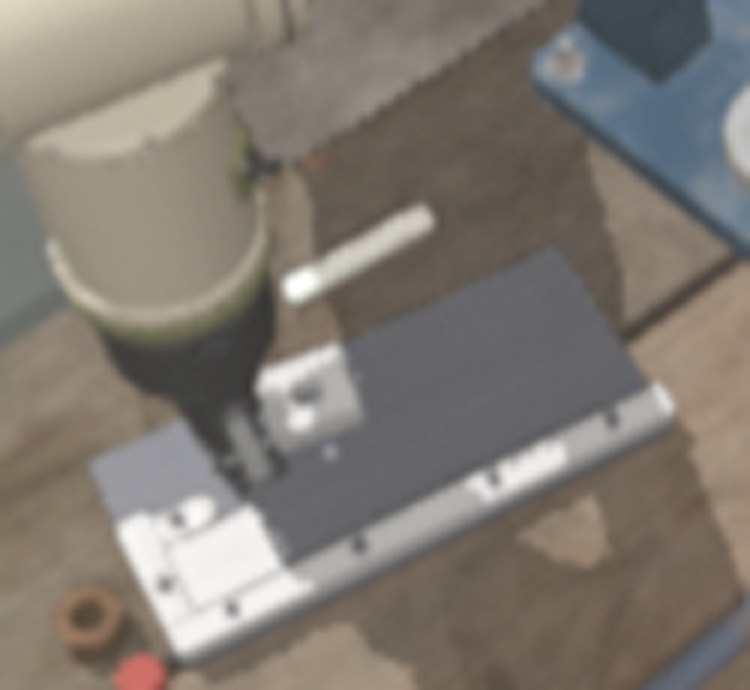

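The tips at crop (245,480) are in front of the protruding corner of the blank, clear of the lip nose at (210,505) and the drilled spacer. I'll creep toward the rail and watch the force.

```bash
python3 -m creep '{"translation":[[0,2,1],[0,2,0],[0,2,0],[0,2,0],[0,0,0]],"rotation":[[0,0,0],[0,0,0],[0,0,0],[0,0,0],[0,0,0]],"claw":[0,0,0,0,0]}'; python3 st.py; python3 -m creep '{"translation":[[0,1,0],[0,1,0],[0,0,0]],"rotation":[[0,0,0],[0,0,0],[0,0,0]],"claw":[0,0,0]}'; python3 st.py;  python3 -m creep '{"translation":[[0,1,0],[0,1,0],[0,0,0]],"rotation":[[0,0,0],[0,0,0],[0,0,0]],"claw":[0,0,0]}'; python3 st.py
```

```text
time: 19.35
tool_pos: [500.2, -45.5, 19.7]
tcp_rot: [180.0, 0.0, 79.2]
ft_force: [-0.4, -0.3, 1.1]
finger_gap: -0.2
t 19.35 jig -9.1 -68.1 z 19.7 [180.    0.   79.2] F jig -0.3 -0.4 1.1
time: 19.65
tool_pos: [501.8, -45.8, 19.6]
tcp_rot: [180.0, 0.0, 79.2]
ft_force: [0.6, 0.5, -0.9]
finger_gap: 0.2
t 19.65 jig -7.4 -68.1 z 19.6 [180.    0.   79.2] F jig 0.5 0.6 -0.9
time: 19.95
tool_pos: [503.8, -46.2, 19.6]
tcp_rot: [180.0, 0.0, 79.2]
ft_force: [0.2, -1.3, 0.3]
finger_gap: -0.0
t 19.95 jig -5.3 -68.1 z 19.6 [180.    0.   79.2] F jig 0.4 -1.2 0.3
```

```bash
python3 -m creep '{"translation":[[0,0.7,0],[0,0.7,0],[0,0,0]],"rotation":[[0,0,0],[0,0,0],[0,0,0]],"claw":[0,0,0]}'; python3 st.py; python3 -m creep '{"translation":[[0,0.7,0],[0,0.7,0],[0,0,0]],"rotation":[[0,0,0],[0,0,0],[0,0,0]],"claw":[0,0,0]}'; python3 st.py f3
```

```text
time: 20.25
tool_pos: [505.2, -46.4, 19.5]
tcp_rot: [180.0, 0.0, 79.2]
ft_force: [-0.2, -0.2, 0.1]
finger_gap: -0.3
t 20.25 jig -4.0 -68.1 z 19.5 [180.    0.   79.2] F jig -0.1 -0.2 0.1
time: 20.55
tool_pos: [506.6, -46.7, 19.6]
tcp_rot: [180.0, 0.0, 79.2]
ft_force: [0.4, -0.6, 0.4]
finger_gap: -0.1
t 20.55 jig -2.5 -68.1 z 19.6 [180.    0.   79.2] F jig 0.5 -0.5 0.4
```

View pics/f3.png

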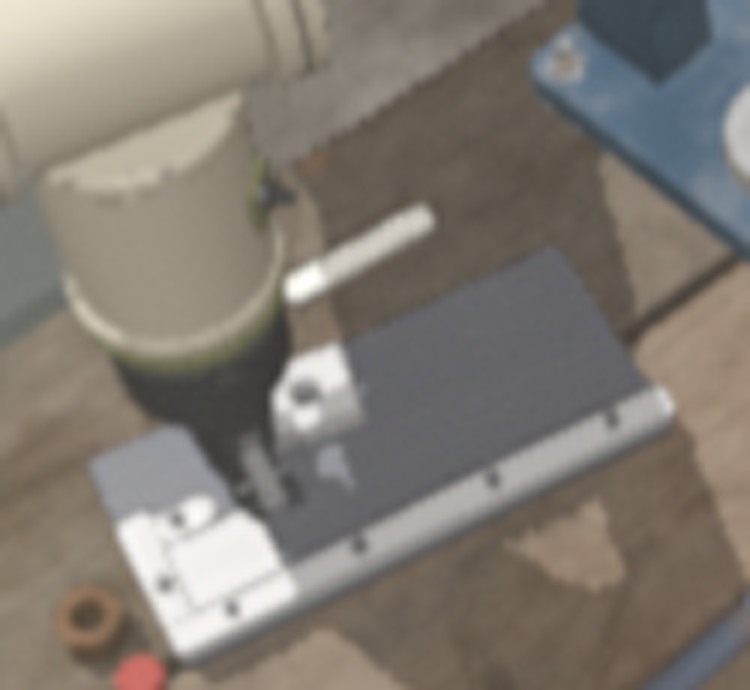

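```bash
python3 -m creep '{"translation":[[0,0.7,0],[0,0.7,0],[0,0,0]],"rotation":[[0,0,0],[0,0,0],[0,0,0]],"claw":[0,0,0]}'; python3 st.py; python3 -m creep '{"translation":[[0,0.7,0],[0,0.7,0],[0,0,0]],"rotation":[[0,0,0],[0,0,0],[0,0,0]],"claw":[0,0,0]}'; python3 st.py f4
```

```text
time: 20.9
tool_pos: [507.5, -46.8, 19.3]
tcp_rot: [-179.9, -0.0, 79.2]
ft_force: [-2.0, 0.6, 0.4]
finger_gap: 0.1
t 20.9 jig -1.6 -68.1 z 19.3 [-179.9   -0.    79.2] F jig -2.0 0.2 0.4
time: 21.2
tool_pos: [508.1, -46.9, 19.1]
tcp_rot: [-179.8, -0.0, 79.2]
ft_force: [-6.0, 0.8, 2.6]
finger_gap: -0.1
t 21.2 jig -1.0 -68.1 z 19.1 [-179.8   -0.    79.2] F jig -6.0 -0.4 2.6
```

View pics/f4.png

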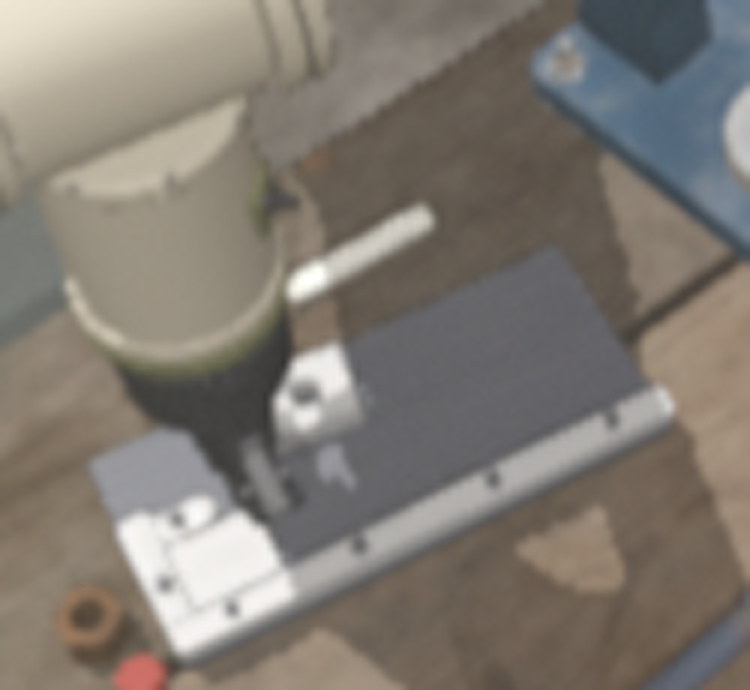

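```bash
python3 -m creep '{"translation":[[0,0.6,0],[0,0.6,0],[0,0,0]],"rotation":[[0,0,0],[0,0,0],[0,0,0]],"claw":[0,0,0]}'; python3 st.py; python3 -m creep '{"translation":[[0,-2,0],[0,-2,0],[0,-4,0],[0,-6,0],[0,-4,-15],[0,0,-40],[0,0,-40],[0,-30,-40],[0,0,0]],"rotation":[[0,0,0],[0,0,0],[0,0,0],[0,0,0],[0,0,0],[0,0,0],[0,0,0],[0,0,0],[0,0,0]],"claw":[0,0,0,0,0,0,0,0,0]}'; python3 st.py g1
python3 - <<'E'
from h import *
g=cv2.cvtColor(np.load("scene_l.npz")["frame"],cv2.COLOR_RGB2GRAY)[215:252,155:205].astype(float)
g=np.clip((g-150)/(255-150),0,1)**2*255
cv2.imwrite(f"pics/e_scene2.png",cv2.resize(g.astype(np.uint8),None,fx=14,fy=14,interpolation=cv2.INTER_CUBIC))
E
```

```text
time: 21.55
tool_pos: [508.4, -46.9, 18.9]
tcp_rot: [-179.7, -0.0, 79.2]
ft_force: [-10.8, 2.1, 6.0]
finger_gap: -0.2
t 21.55 jig -0.7 -68.0 z 18.9 [-179.7   -0.    79.2] F jig -11.0 0.0 6.0
time: 22.45
tool_pos: [465.3, -38.6, 161.8]
tcp_rot: [179.4, 0.0, 79.2]
ft_force: [0.9, -0.1, 1.2]
finger_gap: 0.4
t 22.45 jig -44.6 -68.0 z 161.8 [179.4   0.   79.2] F jig 0.9 0.1 1.2
```

View pics/e_scene2.png

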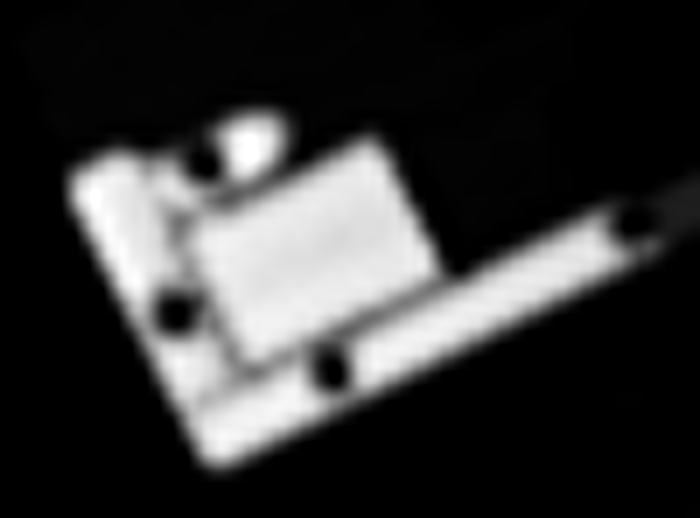

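View pics/g1.png

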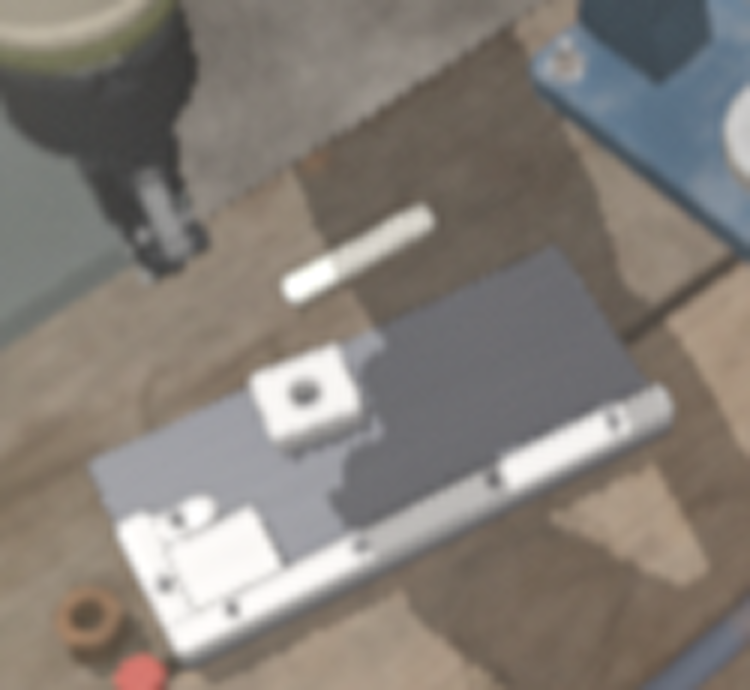

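The enhanced crop is the same as before the nudge, so the blank was already flush and the dark line is the height step. One last numeric check before handing in.

```bash
python3 - <<'E'
from h import *
a=np.load("scene0.npz");b=np.load("scene_l.npz")
gr=lambda d,r:cv2.cvtColor(np.ascontiguousarray(d["frame"][r[1]:r[3],r[0]:r[2]]),cv2.COLOR_RGB2GRAY)
for n,d in(("start",a),("end",b)):
    for thr in(180,):
        for c in bright(d,(145,168,258,252),thr):
            w=ray(d,c,28).astype(np.float32);M=cv2.moments(w)
            if 1000<M["m00"]<1950: print(n,np.round([M["m10"]/M["m00"],M["m01"]/M["m00"],M["m00"]],1))
# free end edge of blank vs jig y, and shadowless patches vs start
r=(148,234,165,248);print("nut mean diff",np.abs(gr(a,r).astype(int)-gr(b,r)).mean())
r=(148,228,170,246);print("stop/nut shift",cv2.phaseCorrelate(gr(a,r).astype(np.float64),gr(b,r).astype(np.float64)))
E
python3 - <<'E'
from bench import *
import cv2,numpy as np
d=snapshot("scene");cv2.imwrite("pics/fin.png",np.ascontiguousarray(d["frame"][:,:,::-1]));s=sense();print(s["time"],s["ft_force"].round(1),np.abs(s["qd"]).max())
E
```

```text
start [4.8610e+02 1.3000e+00 1.8511e+03]
start [ 510.4  104.8 1838.6]
start [ 437.5   69.6 1387.7]
end [ 591.3   84.  1300.1]
end [4.8610e+02 1.4000e+00 1.8273e+03]
end [ 437.5   65.1 1074.9]
nut mean diff 0.7773109243697479
stop/nut shift ((-0.049206246647647944, -0.12907426577407044), 1.0336260918221518)
22.55 [-0.5  0.6 -0.8] 3.652158726403476
```

View pics/fin.png

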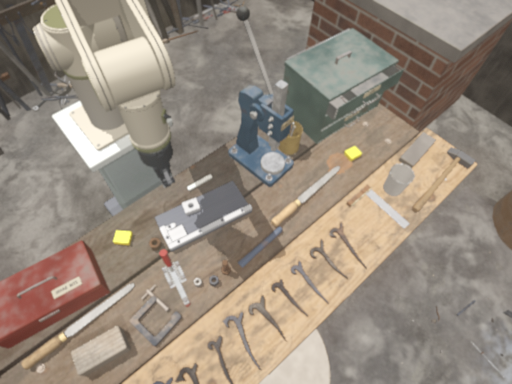

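The final view shows the blank in the pocket at (178,233), the drilled spacer at (190,205) unmoved, and the tin, nut, bolt and stick in place. The hand is clear.

```bash
python3 -m creep '{"translation":[[0,0,0],[0,0,0],[0,0,0]],"rotation":[[0,0,0],[0,0,0],[0,0,0]],"claw":[0,0,0]}'; python3 -c "
from bench import *
print(hand_in())"
```

```text
time: 22.85
tool_pos: [462.5, -38.3, 152.9]
tcp_rot: [-179.8, 0.0, 79.2]
ft_force: [0.1, -0.8, -0.7]
finger_gap: 0.3
the job is handed in; nothing more can be done
None
```

The solid blank is in the corner pocket, against both the rail and the end stop. I handed the job in at 22.9 s with the hand clear and touching nothing.

**How it went:** I pushed the blank flat onto the rail with closed fingertips until contact was firm (14 N). Then I slid it along the rail past the drilled spacer into the pocket until it met the stop (12 N, no further motion). A last 11 N nudge toward the rail changed nothing visible in the images, so it was already flush.

**Last checks:**
- **Fit:** the final TCP positions agree with the jig dimensions to about 1–2 mm, which is as good as the camera calibration.
- **Drilled spacer:** unmoved, to 0.1 mm in the scene camera.
- **Nut:** its image patch matches the start.
- **Stick, bolt and tin:** they look in place by eye. The stick's measured centre differed by 4.5 mm along its length, because the arm's shadow cut off part of it.

**Disagreements:**
- The two cameras differed by about 3–5 mm in absolute position, so I relied on the force readings for final contact.
- A thin dark line along the rail remains in the image. It fits the 2 mm height step between blank and rail, but pictures alone cannot rule out a gap under a millimetre.
- One move command was refused before it ran; its lift had the wrong sign, and I corrected it before moving.

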